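# Raise the feed-tray barrier and push the casting home

## Task

Open the feed tray: push the red-and-white counterweighted barrier arm up past its balance point so that it stays raised by itself. Then push the casting along the tray, past the raised arm, until it sits square against the end stop, and leave the arm raised. Everything is only pushed: do not lift the casting off the tray, and leave the other things where they stand.

Things in the scene. Friction and masses are not known exactly. Their poses are not given: they have to be found in the camera images.
- feed_tray: fixed feed tray (all sizes in mm): grey deck 280 (x) x 150 (y), deck top 50 above the work surface. Origin under its centre at work-surface height; its x axis points along the lane from the open near end to the end stop, y left, z up. Guide rails 12 high on the deck, inner faces at y +-62.5, gap at x = 0 where the barrier crosses; right of y -75 the tray has nothing but the arm's free end
- end_stop (a point): centre of the end stop's front, at x +100 mm, y 0 in the tray's frame, 64 mm above the work surface. Two black rubber pads (3 to 25 mm above the deck) at y +-35 mm have their faces at x +100 mm; the aluminium block behind them is 34 mm high above the deck
- barrier (a joint): angle of the barrier arm: 0 = closed, level across the lane; grows as the free end rises; 1.65 = fully raised at its stop, upright, leaning slightly outward. Hinge axis along the tray's x. Below about 0.8 rad the arm falls shut by itself, beyond about 0.9 it swings on to the raised stop and stays (lightly damped). Lifting takes about 1 N at the free end
- barrier_hinge (a point): point on the hinge axis, 78 mm above the work surface, at x 0, y +90 mm in the tray's frame; does not move with the arm. The steel bracket round it stands left of the deck at x -40 to +40 mm, y +75 to +120 mm (tray's frame), its cheeks 97 mm high
- barrier_tip (a point): point on the underside of the red-and-white bar (20 x 20 mm, its axis 10 mm above this point), 10 mm from its free end, 228 mm along the bar from the hinge axis; moves with the arm. Closed: 68 mm above the work surface, 63 mm out from the deck's right edge, nothing under it, so a fingertip fits below. Closed, the bar is too low for the casting to pass; a rubber rest carries it on the deck's right edge
- barrier_weight (a point): centre of the dark steel counterweight (cylinder 36 mm across, 44 mm long along the tray's x) on a crank at 110 degrees to the bar, 70 mm from the hinge axis; closed it stands above and slightly left of the hinge, raised it lies left of the hinge
- casting: loose aluminium casting, an open shallow housing, 60 (its x) x 110 (its y) x 28 mm high, outer walls 26 mm high; origin at the centre of its underside. It lies on the deck between the rails in front of the barrier, its long side across the lane, about 0.14 kg. Home: its far long side against the rubber pads, origin at x = +70 mm in the tray's frame.
- block_right: dark clamp block with a grey knob, 24x60x29 mm, standing right of the tray (bystander, loose)
- block_left: dark clamp block with a cream knob, 24x59x27 mm, left of the tray (bystander, loose)
- cap: red plastic cap, 33 mm across, 14 mm high, left of the tray (bystander, loose)
- cap_small: red plastic cap, 27 mm across, 12 mm high, left of the tray (bystander, loose)
Not all that is in view belongs to the job. There is more than one size of the casting; the one meant has the size given above.

How it is judged (in metres and radians):
On the way, in this order (a step that is already met when the one before it is completed fails the run):
1. the barrier arm stands raised by itself, untouched, with the casting still in front of it (value of joint barrier above 1.45 rad and contact force between anything else and barrier below 0.1 N and x of casting in the frame of feed_tray below -0.02 m), for 0.3 s.
2. the casting sits against the end stop (value of joint barrier above 1.45 rad and x of casting in the frame of feed_tray above 0.065 m and angle between the x axis of casting and the x axis of feed_tray, either way round below 0.08 rad and height (world z) of casting below 0.056 m and angle between casting's own z axis and vertical below 0.08 rad), for 0.2 s.
At the end, for the whole second after the job is handed in: the barrier arm is raised (joint above 1.45 rad) and still; the casting lies flat on the deck, within 5 mm of the end stop's pads and within 0.08 rad of square to it, at rest (all of step 2 and linear speed of casting below 0.01 m/s and velocity of joint barrier between -0.05 and 0.05 rad/s); the robot touches nothing.
It fails at once if the casting is lifted off the deck (more than 15 mm) or tipped (height (world z) of casting above 0.065 m or angle between casting's own z axis and vertical above 0.3 rad).
It fails at once if the casting falls or is pushed off the tray (height (world z) of casting below 0.04 m).
It fails at once if a bystander is moved by more than 20 mm (distance of any of block_right, block_left, cap, cap_small from where it was at the start of the episode above 0.02 m).
It also fails if it takes over 59 s, if anything falls off the work surface, if the arm or the gripper's body presses on something with over 40 N, if the wrist force passes 120 N, or if a joint passes its speed limit or range.

## Robot

A 6-joint arm with a two-finger parallel gripper is mounted at the origin on a cart in front of the work surface, level with it; the furniture and walls round the work are solid. World frame = base frame: x ahead of the robot, y to its left, z up, the work surface at z = 0. Lengths are in m, angles in degrees, forces in N, time in s.
With the tool pointing down it reaches from about 0.275 to 0.75 m from the base axis. Payload 10.2 kg.
Tool frame: the origin (TCP) lies between the finger pads; the fingertips stand 8 mm ahead of it and the grasp point (between the pads) lies 11 mm behind it; z points along the fingers, x is the direction in which the jaws open and shut, and the axes are right-handed (so a half turn about z gives the same grasp; the last joint's range is limited). The gripper opens to 88 mm and grips with 3 to 60 N. Pads are 18 mm wide; open, the fingers measure 123 mm over their backs; the gripper's body (75 mm by 187 mm) begins 45 mm behind the grasp point.
Start: joints at [-85.05, 17.928, 85.812, -0, 76.261, -12.8], TCP at [0.16, -0.5, 0.219] pointing down, gripper open.
Joint ranges: [-168.41, 168.41], [-55.51, 124.54], [10.69, 146.95], [-70.63, 250.63], [1, 178], [-165.06, 165.06]. Speed limits (degrees/s): [136.94, 136.94, 172.46, 180, 180, 180].

## Interface

Orientations are given as a 3x3 rotation matrix whose columns are the frame's x, y, z axes.
In Python, from plant import arm gives the robot as it stands.
- The arm moves only by the shell command python3 -m jog 'ROWS' [OPENING] [FORCE]. ROWS is JSON, a list of rows, each an object with "xyz": the shift along the tool's x, y, z in mm, a list of three; "spin": the turn about the tool's z in degrees. In form: [{"xyz": [x, y, z], "spin": spin}, ...]. A call has 1 to 5 rows; each row is the pose to reach, as a shift and turn from the pose commanded when the call began, along the tool's axes at that moment; what a row does not reach only later rows make up. A row lasts 1/12 s, in which the tool goes at most 41.7 mm and 7.16 degrees, less where a joint would pass 70% of its speed; a pose out of reach is approached as far as the arm can. A call with a gripper value outside its range is refused whole. OPENING is the closure, from 0 (fully open) to 1 (shut), set as the call begins (- or left out, the last holds). The fingers move at their own pace and stop on an object; FORCE is the grip in N (left out, the last holds). Time passes only in rows, so rows that repeat a pose let the fingers close. It gives the time, the measured TCP pose, the force and the opening at its end, in the units of the state.
- arm.state(): the state, without advancing time (a new reading comes with each control period).
- arm.grab_frame(name): name is "side" or "top"; returns the picture (384x512x3 uint8, red, green, blue); there is no depth.
- arm.camera_params(name): a dict with "fx", "fy", "cx", "cy" (pixels), "pose" (4x4, takes a point from camera to world coordinates). Camera axes: x right, y down, z forward; pixel columns grow to the right and rows downward; lengths in m; the calibration is good to about 2 mm. A picture is of the moment at which its call begins. camera_params takes no time and is no camera call.
- arm.finish_job(): hands the job in, once; it reports no verdict.
The state is a dict: "clock": time; "joints": joint angles; "dq": joint speeds; "effort": joint torques, N m; "position": TCP position; "ee_rot": TCP orientation; "force": force on the tool from outside, world axes, zero at the start; "wrist_torque": the same for the moment, N m; "opening": finger opening in m.
Only numpy, scipy, OpenCV 4.12 (cv2) and the standard library are available. Lean on these libraries where they do the work, as an engineer would, in place of code of your own. Each camera call takes 0.05 s, during which the arm holds its last target. There are 200 camera calls.

## Working session

There is one attempt and no reset: what is moved stays moved. The work goes in short steps, Python scripts to look and compute and a shell command to move; the robot and the scene stay as the last step left them, time stands still between calls to the robot, and variables do not carry over. Pictures are saved under pics/ and viewed, about 8 in all and at most 12, crops included, and the job is handed in when it is done.

```bash
mkdir -p pics
python3 - <<'E'
from plant import arm
import cv2,numpy as np
for n in("side","top"):
    cv2.imwrite(f"pics/{n}0.png",arm.grab_frame(n)[:,:,::-1]); c=arm.camera_params(n); print(n,c["fx"],c["fy"],c["cx"],c["cy"]);print(np.round(c["pose"],4))
s=arm.state();print(s["clock"],s["position"],np.round(s["ee_rot"],3).tolist(),s["opening"])
E
```

```text
side 467.90312975659464 467.90312975659464 253.8882949456654 196.9802387515659
[[-0.9186 -0.1547  0.3638  0.2484]
 [-0.3949  0.3165 -0.8625  0.9718]
 [ 0.0183 -0.9359 -0.3518  0.4472]
 [ 0.      0.      0.      1.    ]]
top 464.5154047609566 464.5154047609566 253.28229698183424 188.3147289964578
[[ 0.0287 -0.9925  0.1185  0.453 ]
 [-0.9995 -0.0271  0.0147  0.1675]
 [-0.0113 -0.1189 -0.9928  1.0278]
 [ 0.      0.      0.      1.    ]]
0.1 [ 0.16002106 -0.49977486  0.218845  ] [[0.305, -0.952, -0.0], [-0.952, -0.305, 0.001], [-0.001, -0.0, -1.0]] 0.08802219609692029
```

View pics/top0.png

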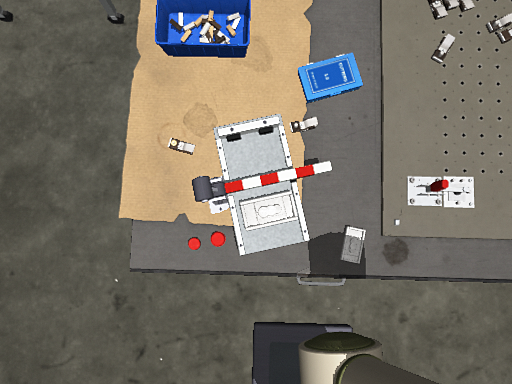

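View pics/side0.png

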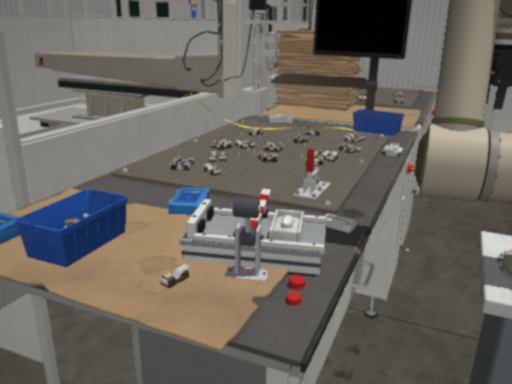

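The top view shows the tray with its end stop at about (247,127) and the bar running from the weight (203,188) to the free end at (330,167). There are two candidates for the casting: one on the deck before the bar at (268,210), and one lying right of the tray at (353,244). The one on the deck fits the description. I'll confirm it in a crop while measuring.

```bash
cat > h.py <<'E'
from plant import arm
import cv2,numpy as np
def ray(n,uv,z):
    c=arm.camera_params(n);P=np.array(c["pose"])
    d=P[:3,:3]@np.array([(uv[0]-c["cx"])/c["fx"],(uv[1]-c["cy"])/c["fy"],1]);o=P[:3,3]
    return o+d*(z-o[2])/d[2]
def proj(n,p):
    c=arm.camera_params(n);P=np.array(c["pose"]);q=P[:3,:3].T@(np.array(p)-P[:3,3])
    return np.array([c["fx"]*q[0]/q[2]+c["cx"],c["fy"]*q[1]/q[2]+c["cy"]])
def crop(n,x0,y0,w,h,k,f):
    im=arm.grab_frame(n)[:,:,::-1]
    cv2.imwrite(f,cv2.resize(im[y0:y0+h,x0:x0+w],None,fx=k,fy=k,interpolation=cv2.INTER_CUBIC))
E
python3 -c "
from h import *
crop('top',190,105,190,150,4,'pics/c1.png')"
```

```text
(no output)
```

View pics/c1.png

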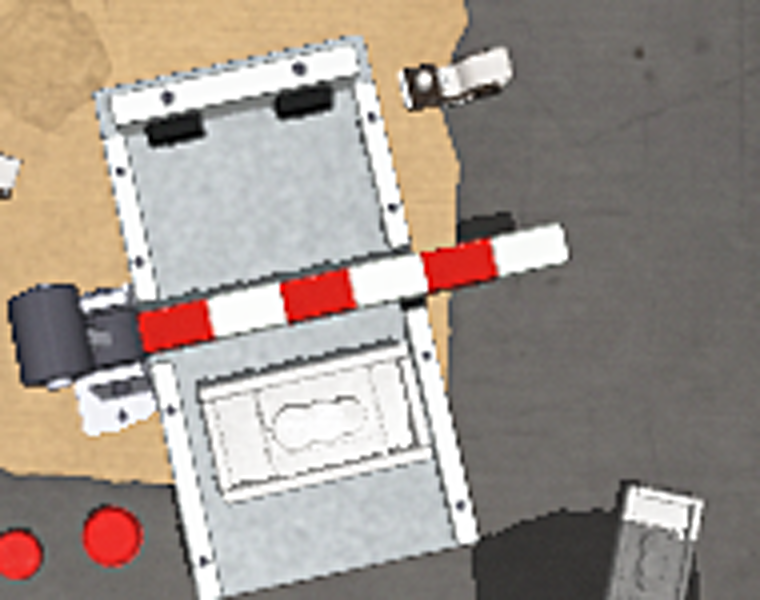

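The crop confirms the casting on the deck at crop (313,420), with its long side across the lane and its top corners at (197,383), (405,340), (430,455) and (225,500). The other one, at (655,545), is off the tray and shows a different width. Next I'll compute the tray frame.

Run:
```python
from h import *
f=lambda x,y,z:ray('top',(190+x/4-.375,105+y/4-.375),z)
D=[f(478,542,.05),f(98,92,.05),f(360,38,.05),f(200,602,.05)]
for d in D: print(np.round(d,4))
model=np.array([[-.14,-.075],[.14,.075],[.14,-.075],[-.14,.075]])
A=[];b=[]
for m,d in zip(model,D):
    A+=[[m[0],-m[1],1,0],[m[1],m[0],0,1]];b+=[d[0],d[1]]
s,r,*_=np.linalg.lstsq(np.array(A),np.array(b),rcond=None)
print('scale',np.hypot(s[0],s[1]),'yaw',np.degrees(np.arctan2(s[1],s[0])),'org',s[2:],r)
th=np.arctan2(s[1],s[0]);R=np.array([[np.cos(th),-np.sin(th)],[np.sin(th),np.cos(th)]]);o=s[2:]
C=np.array([f(*p,.077)[:2] for p in [(197,383),(405,340),(430,455),(225,500)]])
T=(C-o)@R;print('cast tray',np.round(T,4),T.mean(0))
print(np.linalg.norm(C[0]-C[1]),np.linalg.norm(C[1]-C[2]))
print('cast yaw rel', np.degrees(np.arctan2(*(T[0]-T[1]))))
tip=np.array([f(563,225,.088)[:2],f(568,262,.088)[:2]]);print('bar end tray',(tip-o)@R)
W=lambda x,y,z:np.r_[R@[x,y]+o,z]
print('tip',W(0,-.138,.068))
for p in [(403,90),(512,60),(430,105),(500,50)]: print('blockR',(f(*p,.025)[:2]-o)@R)
for p in [(620,490),(703,500)]: print('other',(f(*p,.03)[:2]-o)@R)
for n,q in [('pads',(.1,.035,.075)),('hinge',(0,.09,.078)),('padR',(.1,-.035,.075))]:
    print(n,(proj('top',W(*q))-[190,105])*4)
print(proj('side',W(.14,.075,.05)),proj('side',W(-.14,.075,.05)))
```

```text
[0.4639 0.0621 0.05  ]
[0.6991 0.2701 0.05  ]
[0.7326 0.1296 0.05  ]
[0.4287 0.2063 0.05  ]
scale 0.9875487083777841 yaw 13.65744216634969 org [0.58105393 0.16704708] [8.22232046e-06]
cast tray [[-0.029   0.0517]
 [-0.0296 -0.0576]
 [-0.0901 -0.0572]
 [-0.0906  0.0499]] [-0.05983458 -0.00332238]
0.10929480394352202 0.06041377779115572
cast yaw rel 0.3418347417626756
bar end tray [[ 0.01020046 -0.1485653 ]
 [-0.00900881 -0.14669818]]
tip [0.613638   0.03294906 0.068     ]
blockR [ 0.11133392 -0.09160129]
blockR [ 0.11519497 -0.15410717]
blockR [ 0.09993905 -0.10429621]
blockR [ 0.12211912 -0.14890281]
other [-0.12777301 -0.15668676]
other [-0.14217138 -0.1986908 ]
pads [176.41128158 135.20261339]
hinge [111.06245386 341.99944005]
padR [307.15341416 107.61123173]
[178.7498288  238.71746858] [324.48691453 252.19164553]
```

```bash
cat >> h.py <<'E'
th=np.radians(13.66);R2=np.array([[np.cos(th),-np.sin(th)],[np.sin(th),np.cos(th)]]);O=np.array([.58105,.16705])
def W(x,y,z): return np.r_[R2@[x,y]+O,z]
def go(x,y,ztip,yaw):  # tray coords of fingertip, yaw of tool x in tray frame -> tool shift mm, spin
    s=arm.state();R=np.array(s["ee_rot"]);p=np.array(s["position"])
    d=R.T@(W(x,y,ztip+.008)-p)*1000
    cy=np.degrees(np.arctan2(R[1,0],R[0,0]))-13.66
    sp=-((yaw-cy+180)%360-180)
    q=R2.T@(p[:2]-O)*1000
    print(f"t {s['clock']:.2f} tray {q.round(1)} tip {p[2]*1000-8:.1f} yaw {cy:.2f} F {np.round(R2.T@s['force'][:2],1)} {s['force'][2]:.1f} -> xyz {d.round(1)} spin {sp:.1f}")
E
python3 -c "
from h import *
go(0,.072,.211,0)"
```

```text
t 0.15 tray [-566.6 -548.6] tip 210.9 yaw -85.91 F [ 0.4 -0.5] 0.5 -> xyz [-5.786e+02 -6.094e+02  6.000e-01] spin -85.9
```

```bash
for i in 1 ; do python3 -m jog '[{"xyz":[-145,-152,0],"spin":0},{"xyz":[-145,-152,0],"spin":0},{"xyz":[-145,-152,0],"spin":0},{"xyz":[-145,-152,0],"spin":0},{"xyz":[-145,-152,0],"spin":0}]' 1 10; done
python3 -m jog '[{"xyz":[-145,-152,0],"spin":0},{"xyz":[-145,-152,0],"spin":0},{"xyz":[-145,-152,0],"spin":0},{"xyz":[-145,-152,0],"spin":0},{"xyz":[-145,-152,0],"spin":0}]'
python3 -m jog '[{"xyz":[-145,-152,0],"spin":-36},{"xyz":[-145,-152,0],"spin":-36},{"xyz":[-145,-152,0],"spin":-36},{"xyz":[-145,-152,0],"spin":-36},{"xyz":[-145,-152,0],"spin":-36}]'
python3 -c "
from h import *
go(0,.072,.211,0)"
```

```text
clock: 0.57
position: [0.2601, -0.3152, 0.2191]
ee_rot: [[0.304, -0.953, 0.0], [-0.953, -0.304, 0.0], [-0.0, -0.0, -1.0]]
force: [0.0, 0.3, 0.3]
opening: 0.0571
clock: 0.98
position: [0.3599, -0.1322, 0.2195]
ee_rot: [[0.304, -0.953, 0.0], [-0.953, -0.304, -0.0], [0.0, -0.0, -1.0]]
force: [1.5, -1.1, -0.0]
opening: 0.0237
clock: 1.4
position: [0.4597, 0.051, 0.2193]
ee_rot: [[0.808, -0.589, 0.0], [-0.589, -0.808, -0.0], [0.0, -0.0, -1.0]]
force: [0.2, -2.8, 0.2]
opening: 0.0
t 1.40 tray [-145.3  -84.1] tip 211.3 yaw -49.72 F [-0.4 -2.8] 0.2 -> xyz [ -25.1 -211.8    0.3] spin -49.7
```

```bash
python3 -m jog '[{"xyz":[-25,-212,0],"spin":-49.7},{"xyz":[-25,-212,0],"spin":-49.7},{"xyz":[-25,-212,0],"spin":-49.7},{"xyz":[-25,-212,0],"spin":-49.7},{"xyz":[-25,-212,0],"spin":-49.7}]' >/dev/null
python3 -m jog '[{"xyz":[0,0,0],"spin":-14},{"xyz":[0,0,0],"spin":-14},{"xyz":[0,0,0],"spin":-14}]' >/dev/null
python3 -c "
from h import *
go(0,.072,.136,0)
a=arm.grab_frame('side')[130:290,150:350,::-1];b=arm.grab_frame('top')[100:260,170:370,::-1]
cv2.imwrite('pics/d.png',np.hstack([cv2.resize(i,None,fx=2,fy=2.5,interpolation=2) for i in(a,b)]))"
```

```text
t 2.07 tray [-3.2 65.8] tip 210.5 yaw 0.01 F [ 0.6 -0. ] -0.6 -> xyz [ 3.3 -6.2 74.5] spin 0.0
```

View pics/d.png

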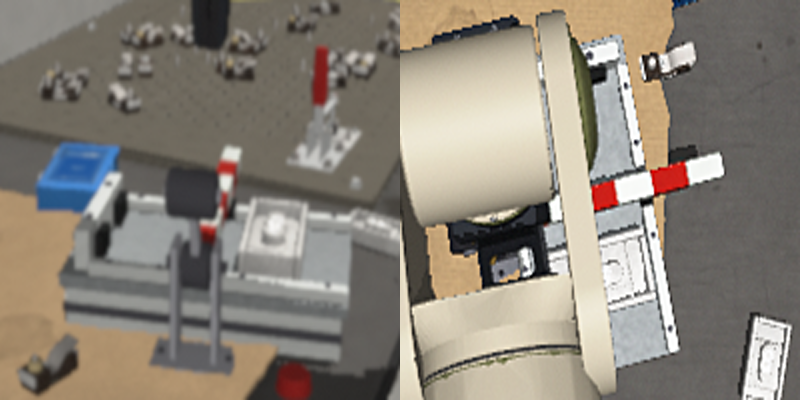

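```bash
python3 -c "
from h import *
for p in [(-.003,.066,.21),(-.003,.066,.274),(0,.114,.162),(.022,.114,.144),(-.022,.114,.144)]:
  q=proj('side',W(*p)); print(q,(q-[150,130])*[2,2.5])"
```

```text
[253.78819939 162.7898995 ] [207.57639877  81.97474874]
[254.45631002 127.44100826] [208.91262005  -6.39747934]
[246.94690355 197.00389641] [193.89380711 167.50974102]
[234.46161493 205.67069308] [168.92322986 189.17673271]
[259.26346281 207.65359327] [218.52692561 194.13398317]
```

The side view shows the weight at crop (193,190) and the dark gripper above it at (210,25). The top view shows the long side of the gripper's body lying along the tray's x. I'll descend to the right of the weight.

```bash
python3 -m jog '[{"xyz":[3,-6,25],"spin":0},{"xyz":[3,-6,50],"spin":0},{"xyz":[3,-6,75],"spin":0},{"xyz":[3,-6,75],"spin":0}]'
python3 -c "
from h import *
go(0,.087,.136,0)
a=arm.grab_frame('side')[130:290,150:350,::-1]
cv2.imwrite('pics/e.png',cv2.resize(a,None,fx=3,fy=3,interpolation=2))"
```

```text
clock: 2.5
position: [0.5618, 0.2353, 0.1399]
ee_rot: [[0.974, 0.227, -0.008], [0.227, -0.974, -0.002], [-0.008, -0.0, -1.0]]
force: [-1.3, 0.9, -1.2]
opening: 0.0006
t 2.50 tray [-2.5 70.8] tip 131.9 yaw -0.52 F [-1.1  1.2] -1.2 -> xyz [  2.4 -16.2  -4.2] spin -0.5
```

View pics/e.png

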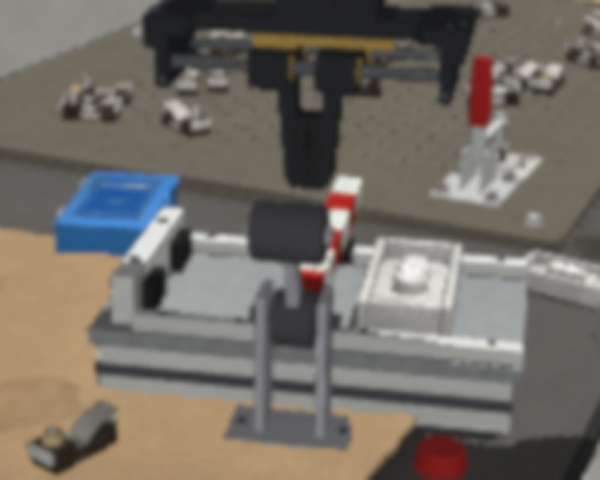

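```bash
python3 -c "
from h import *
print(proj('side',[.16,-.5,.211]))
p=np.array(arm.state()['position']);print(p)
for dz in(.0,.008,.019,-.02,-.03): print(dz,proj('side',p-[0,0,dz]),proj('top',p-[0,0,dz]))
i=arm.grab_frame('side')[60:260,180:330,::-1]
j=cv2.imread('pics/side0.png')[40:240,400:512]
cv2.imwrite('pics/f.png',np.hstack([cv2.resize(k,None,fx=2.9,fy=2.9,interpolation=2) for k in (i,j)]))"
```

```text
[487.08235276 115.10488868]
[0.56299017 0.23558612 0.14281229]
0.0 [251.79629368 198.7608524 ] [224.71267085 185.2693001 ]
0.008 [251.723649   202.83173272] [225.01141512 185.78665445]
0.019 [251.62453602 208.38585107] [225.41368811 186.48329603]
-0.02 [251.9800112  188.46564412] [223.94202366 183.9347216 ]
-0.03 [252.07301591 183.25382271] [223.54340017 183.24440008]
```

View pics/f.png

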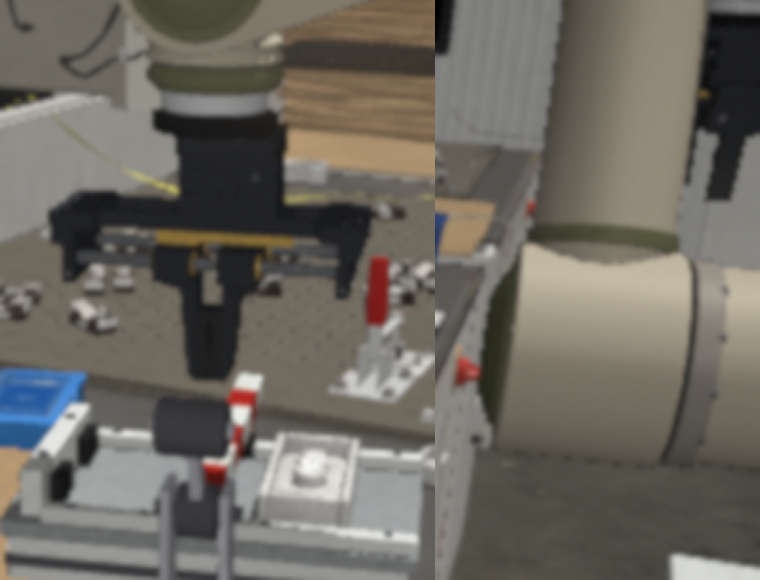

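The fingertip shows at pixel (252,190), about 12 px higher than its pose predicts. The weight projects correctly, so I'll stay a bit lower and let contact decide.

```bash
python3 -m jog '[{"xyz":[0,0,10],"spin":0},{"xyz":[0,0,20],"spin":0},{"xyz":[0,0,20],"spin":0}]' >/dev/null
python3 -c "
from h import *
go(0,.09,.115,0)"
python3 -m jog '[{"xyz":[2,-6,0],"spin":0},{"xyz":[2,-12,0],"spin":0},{"xyz":[2,-18,0],"spin":0},{"xyz":[2,-24,0],"spin":0},{"xyz":[2,-24,0],"spin":0}]' 
python3 -c "
from h import *
go(0,.12,.115,0)
a=arm.grab_frame('side')[130:290,150:350,::-1]
cv2.imwrite('pics/g.png',cv2.resize(a,None,fx=3,fy=3,interpolation=2))"
```

```text
t 2.85 tray [-0.9 71.1] tip 114.9 yaw -0.33 F [-0.7  0.3] -1.1 -> xyz [  0.7 -18.9  -0.1] spin -0.3
clock: 3.27
position: [0.5601, 0.2613, 0.1245]
ee_rot: [[0.973, 0.232, 0.0], [0.232, -0.973, 0.0], [0.0, -0.0, -1.0]]
force: [0.8, -3.4, -0.6]
opening: 0.0005
t 3.27 tray [ 1.9 96.5] tip 116.5 yaw -0.23 F [-0.1 -3.5] -0.6 -> xyz [ -2.  -23.5   1.5] spin -0.2
```

View pics/g.png

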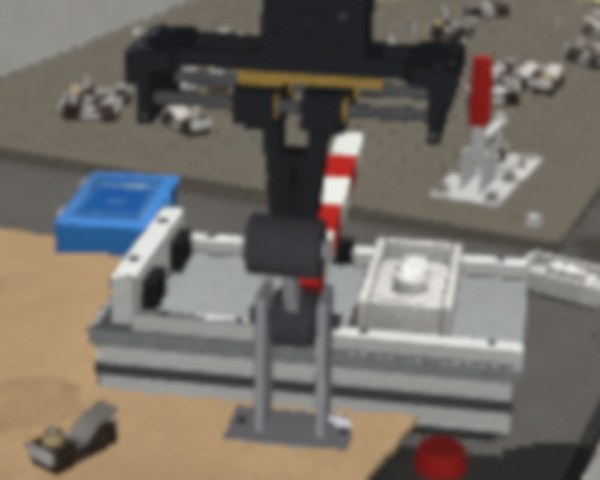

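The bar is rising (its tip is now at crop (348,140)), with a 3.5 N push on the weight. Continue.

```bash
python3 -m jog '[{"xyz":[-2,-8,2],"spin":0},{"xyz":[-2,-16,5],"spin":0},{"xyz":[-2,-24,8],"spin":0},{"xyz":[-2,-32,12],"spin":0},{"xyz":[-2,-40,16],"spin":0}]' 
python3 -c "
from h import *
go(0,.15,.09,0)
a=arm.grab_frame('side')[90:290,150:350,::-1]
cv2.imwrite('pics/i.png',cv2.resize(a,None,fx=3,fy=3,interpolation=2))"
```

```text
clock: 3.73
position: [0.5488, 0.2995, 0.1079]
ee_rot: [[0.973, 0.231, -0.0], [0.231, -0.973, 0.0], [-0.0, -0.001, -1.0]]
force: [0.0, -1.3, 0.6]
opening: 0.0003
t 3.73 tray [ -0.  136.3] tip 99.9 yaw -0.28 F [-0.3 -1.3] 0.6 -> xyz [ -0.  -13.7   9.9] spin -0.3
```

View pics/i.png

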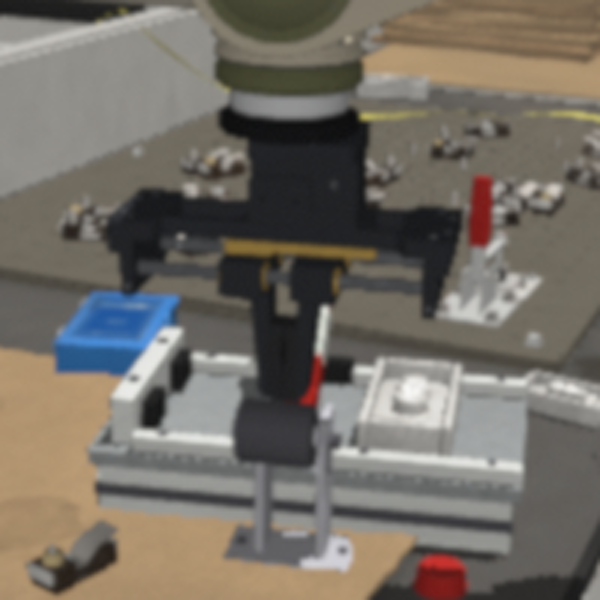

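The weight is well over to the left, at crop (275,430), with the fingertip on its upper right. I'll push on left and down past the balance point, then clear off left.

```bash
python3 -m jog '[{"xyz":[0,-8,6],"spin":0},{"xyz":[0,-16,12],"spin":0},{"xyz":[0,-26,18],"spin":0},{"xyz":[0,-40,18],"spin":0},{"xyz":[0,-60,18],"spin":0}]' 
python3 -m jog '[{"xyz":[0,-20,0],"spin":0},{"xyz":[0,-50,-20],"spin":0},{"xyz":[0,-70,-50],"spin":0},{"xyz":[0,-80,-90],"spin":0},{"xyz":[0,-80,-120],"spin":0}]' 
python3 -c "
from h import *
go(0,.22,.25,0)
a=arm.grab_frame('side')[90:290,150:350,::-1];b=arm.grab_frame('top')[90:290,150:350,::-1]
cv2.imwrite('pics/j.png',np.hstack([cv2.resize(i,None,fx=2,fy=2,interpolation=2) for i in(a,b)]))"
```

```text
clock: 4.2
position: [0.535, 0.3575, 0.0897]
ee_rot: [[0.973, 0.23, -0.001], [0.23, -0.973, -0.0], [-0.001, 0.0, -1.0]]
force: [0.1, -0.1, 0.2]
opening: 0.0005
clock: 4.62
position: [0.5152, 0.438, 0.213]
ee_rot: [[0.972, 0.234, 0.001], [0.234, -0.972, 0.002], [0.002, -0.001, -1.0]]
force: [0.5, -0.1, 1.1]
opening: 0.0002
t 4.62 tray [  0.  278.9] tip 205.0 yaw -0.11 F [ 0.5 -0.2] 1.1 -> xyz [  0.2  58.8 -45.1] spin -0.1
```

View pics/j.png

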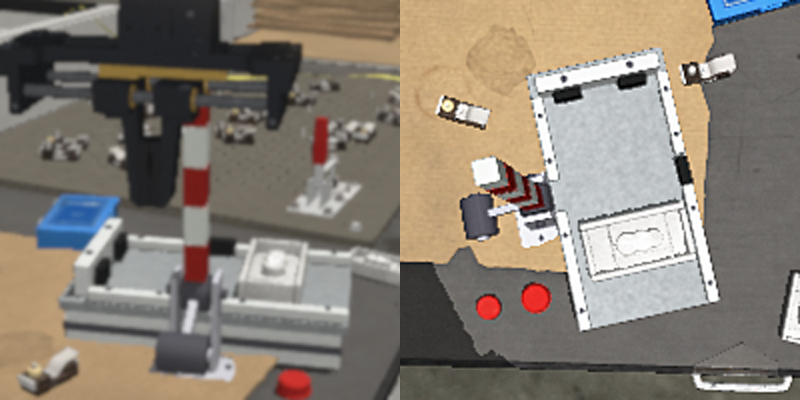

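The barrier stands raised: the side view shows it upright at crop (196,190), and in the top view its tip is at (487,172) with the lane open. The casting is still in front of it. Before going low I'll check the fingertip height offset using this view, and plan the approach behind the casting.

```bash
python3 -c "
from h import *
p=np.array(arm.state()['position'])
for dz in(.008,0,-.01,-.016): print(dz,proj('side',p-[0,0,dz]))
# casting now (crop b: 580,217 / 685,200 / 697,262 / 592,279 approx)
C=np.array([ray('top',(150+(x-400)/2,90+y/2),.077)[:2] for x,y in [(580,217),(683,199),(697,257),(590,279)]])
T=(C-O)@R2;print(T.round(4),T.mean(0))
go(-.15,-.02,.25,-90)"
```

```text
0.008 [224.4725995  206.33192262]
0 [224.44999552 200.90075763]
-0.01 [224.42145952 194.04427975]
-0.016 [224.40418605 189.89390234]
[[-0.0257  0.0486]
 [-0.0297 -0.059 ]
 [-0.0909 -0.0599]
 [-0.09    0.0516]] [-0.0590627  -0.00466466]
t 4.72 tray [  2.  277.6] tip 208.3 yaw -0.20 F [ 0.4 -0.8] 0.3 -> xyz [-150.6  297.9  -44.1] spin 89.8
```

```bash
python3 -m jog '[{"xyz":[-40,0,-10],"spin":0},{"xyz":[-80,0,-20],"spin":0},{"xyz":[-120,0,-30],"spin":0},{"xyz":[-152,0,-40],"spin":0},{"xyz":[-152,0,-40],"spin":0}]' >/dev/null
python3 -m jog '[{"xyz":[0,40,0],"spin":0},{"xyz":[0,80,0],"spin":7},{"xyz":[0,120,0],"spin":14},{"xyz":[0,160,0],"spin":21},{"xyz":[0,200,0],"spin":28}]' 0.55 >/dev/null
python3 -c "
from h import *
go(-.15,-.02,.17,-90)"
```

```text
t 5.55 tray [-152.5   74.7] tip 241.7 yaw -28.61 F [ 0.5 -0.7] 0.0 -> xyz [47.6 81.9 71.6] spin 61.4
```

```bash
python3 -m jog '[{"xyz":[20,34,10],"spin":7},{"xyz":[48,82,30],"spin":14},{"xyz":[48,82,50],"spin":21},{"xyz":[48,82,70],"spin":28},{"xyz":[48,82,70],"spin":35}]' >/dev/null
python3 -m jog '[{"xyz":[0,0,0],"spin":7},{"xyz":[0,0,0],"spin":14},{"xyz":[0,0,0],"spin":21},{"xyz":[0,0,0],"spin":26.4},{"xyz":[0,0,0],"spin":26.4}]' 
python3 -c "
from h import *
go(-.118,-.02,.066,-90)"
```

```text
clock: 6.38
position: [0.441, 0.1138, 0.1797]
ee_rot: [[0.238, -0.971, -0.001], [-0.971, -0.238, 0.0], [-0.0, 0.001, -1.0]]
force: [0.3, -0.1, 0.2]
opening: 0.0396
t 6.38 tray [-148.7  -18.7] tip 171.7 yaw -89.88 F [ 0.3 -0.2] 0.2 -> xyz [  1.4 -30.8 105.6] spin 0.1
```

Tool x is now tray −y and tool y is tray −x. Opening is 40 mm. Descend behind the casting, then look.

```bash
python3 -m jog '[{"xyz":[1,-29,30],"spin":0},{"xyz":[1,-29,60],"spin":0},{"xyz":[1,-29,90],"spin":0},{"xyz":[1,-29,105],"spin":0},{"xyz":[1,-29,105],"spin":0}]' 
python3 -m jog '[{"xyz":[0,0,0],"spin":0},{"xyz":[0,0,0],"spin":0}]' >/dev/null
python3 -c "
from h import *
go(-.118,-.02,.066,-90)
for y in(-.05,.01): print((proj('side',W(-.117,y,.066))-[210,110])*3)
a=arm.grab_frame('side')[110:290,210:390,::-1]
cv2.imwrite('pics/k.png',cv2.resize(a,None,fx=3,fy=3,interpolation=2))"
```

```text
clock: 6.8
position: [0.4674, 0.1197, 0.0719]
ee_rot: [[0.244, -0.97, -0.007], [-0.97, -0.244, 0.0], [-0.002, 0.007, -1.0]]
force: [0.1, 0.8, -0.1]
opening: 0.0397
t 6.97 tray [-119.   -19.9] tip 68.4 yaw -89.61 F [-0.1  0. ] -0.4 -> xyz [ 0.1 -1.   2.4] spin 0.4
[316.72579955 321.65652397]
[312.62032039 356.71964624]
```

View pics/k.png

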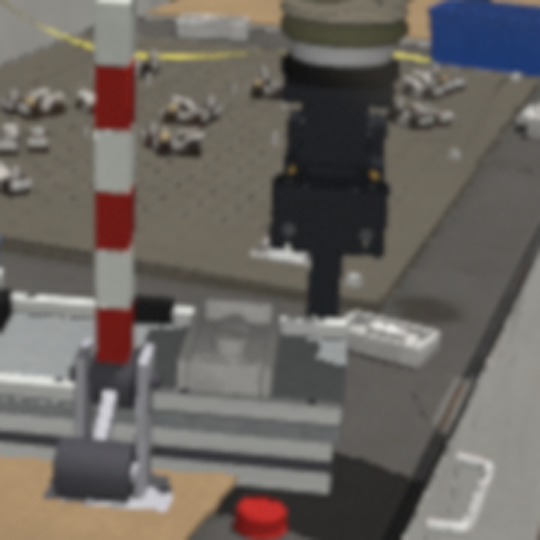

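The visible fingertip is at crop (323,317), about 13 px above the pose prediction (313,357), the same offset as before. I'll narrow the opening a little and feel down gently.

```bash
python3 -m jog '[{"xyz":[0,0,2],"spin":0},{"xyz":[0,0,5],"spin":0},{"xyz":[0,0,8],"spin":0},{"xyz":[0,0,8],"spin":0},{"xyz":[0,0,8],"spin":0}]' 0.66
python3 -m jog '[{"xyz":[0,0,1],"spin":0},{"xyz":[0,0,2],"spin":0},{"xyz":[0,0,3],"spin":0},{"xyz":[0,0,3],"spin":0}]' 
python3 -c "
from h import *
go(-.118,-.02,.056,-90)"
```

```text
clock: 7.43
position: [0.4693, 0.1195, 0.0672]
ee_rot: [[0.242, -0.97, -0.0], [-0.97, -0.242, -0.0], [-0.0, 0.0, -1.0]]
force: [0.3, -0.5, 0.1]
opening: 0.0301
clock: 7.77
position: [0.4693, 0.1195, 0.0641]
ee_rot: [[0.241, -0.97, -0.0], [-0.97, -0.241, 0.0], [-0.0, 0.0, -1.0]]
force: [0.6, -0.8, -0.4]
opening: 0.03
t 7.77 tray [-119.9  -19.8] tip 56.1 yaw -89.69 F [ 0.4 -0.9] -0.4 -> xyz [ 0.2 -1.9  0.1] spin 0.3
```

```bash
python3 -m jog '[{"xyz":[0,0,1],"spin":0},{"xyz":[0,0,3],"spin":0},{"xyz":[0,0,5],"spin":0},{"xyz":[0,0,5],"spin":0}]' | egrep 'pos|force'
python3 -m jog '[{"xyz":[0,0,1],"spin":0},{"xyz":[0,0,2],"spin":0},{"xyz":[0,0,2],"spin":0}]' | egrep 'pos|force'
```

```text
position: [0.4691, 0.1195, 0.0589]
force: [0.0, -0.2, 0.4]
position: [0.4692, 0.1195, 0.0571]
force: [-0.0, 0.6, -0.5]
```

```bash
python3 -m jog '[{"xyz":[0,0,1],"spin":0},{"xyz":[0,0,2],"spin":0},{"xyz":[0,0,3],"spin":0},{"xyz":[0,0,3],"spin":0}]' | egrep 'pos|force'
python3 -m jog '[{"xyz":[0,0,1],"spin":0},{"xyz":[0,0,2],"spin":0},{"xyz":[0,0,3],"spin":0},{"xyz":[0,0,3],"spin":0}]' | egrep 'pos|force'
python3 -c "
from h import *
go(-.118,-.02,.04,-90)
p=np.array(arm.state()['position']);print((proj('side',W(-.12,.004,.05))-[210,110])*3,(proj('side',W(-.12,-.044,.05))-[210,110])*3)
a=arm.grab_frame('side')[110:290,210:390,::-1]
cv2.imwrite('pics/l.png',cv2.resize(a,None,fx=3.3,fy=3.3,interpolation=2))"
```

```text
position: [0.4692, 0.1195, 0.0541]
force: [-0.2, 0.2, -0.6]
position: [0.4692, 0.1195, 0.0511]
force: [0.0, -0.6, 0.1]
t 9.02 tray [-119.9  -19.8] tip 43.1 yaw -89.69 F [-0.1 -0.6] 0.1 -> xyz [ 0.2 -1.9  3.1] spin 0.3
[316.05567224 375.37930534] [319.18541375 346.47171603]
```

View pics/l.png

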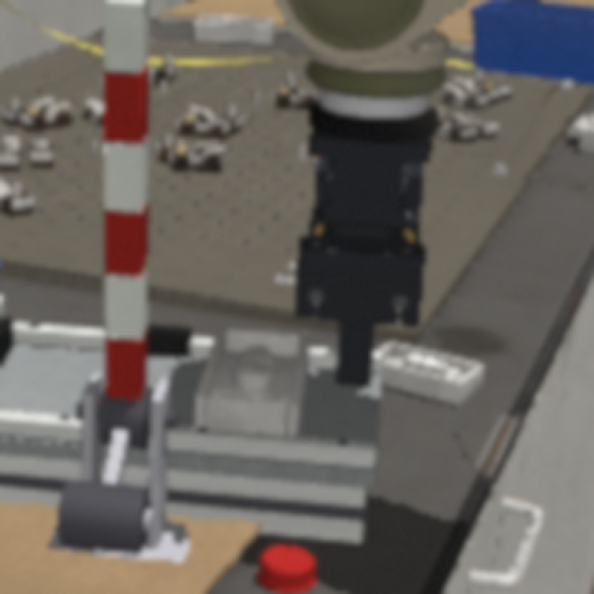

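The fingertip is at crop (353,383), which by casting rays is about 18 mm above the deck; the pose says −7 mm. I'll go with a tip about 24 mm higher than nominal, lower 5 mm more, then push along the lane and check for motion by mask or picture.

```bash
python3 -m jog '[{"xyz":[0,0,2],"spin":0.3},{"xyz":[0,0,4],"spin":0.3},{"xyz":[0,0,5],"spin":0.3},{"xyz":[0,-6,5],"spin":0.3},{"xyz":[0,-12,5],"spin":0.3}]' | egrep 'pos|force'
python3 -m jog '[{"xyz":[0,-6,0],"spin":0},{"xyz":[0,-12,0],"spin":0},{"xyz":[0,-18,0],"spin":0},{"xyz":[0,-24,0],"spin":0},{"xyz":[0,-24,0],"spin":0}]' | egrep 'pos|force'
python3 -c "
from h import *
go(.031,-.02,.038,-90)
a=arm.grab_frame('side').astype(int);b=cv2.imread('pics/l.png')
cv2.imwrite('pics/s1.png',a[:,:,::-1])
b=cv2.resize(b,(180,180),interpolation=cv2.INTER_AREA)[:,:,::-1].astype(int)
d=np.abs(a[110:290,210:390]-b).sum(2)>90
# change in casting region: left part
ys,xs=np.nonzero(d[95:140,30:100]);print(len(xs),xs.min()+240 if len(xs) else 0,xs.max()+240 if len(xs) else 0)"
```

```text
position: [0.4814, 0.1225, 0.0463]
force: [0.3, -0.1, -0.2]
position: [0.5055, 0.1283, 0.0464]
force: [-0.0, -0.1, -0.7]
t 9.90 tray [-82.6 -19.9] tip 38.4 yaw -89.99 F [-0.  -0.1] -0.7 -> xyz [   0.2 -113.6    0.5] spin 0.0
686 254 309[ WARN:0@0.432] global loadsave.cpp:1063 imwrite_ Unsupported depth image for selected encoder is fallbacked to CV_8U.
```

```bash
cat > m.py <<'E'
from h import *
b=cv2.resize(cv2.imread('pics/l.png'),(180,180),interpolation=cv2.INTER_AREA)
t=b[98:134,58:92]   # casting near face, side view
a=cv2.cvtColor(arm.grab_frame('side'),cv2.COLOR_RGB2BGR)
r=cv2.matchTemplate(a[195:255,190:320],t,cv2.TM_CCOEFF_NORMED);_,v,_,l=cv2.minMaxLoc(r)
x0,y0=268,208;x,y=l[0]+190,l[1]+195
P0=ray('side',(x0+17,y0+18),.065);P=ray('side',(x+17,y+18),.065)
print('score',round(v,2),(x-x0,y-y0),'tray shift mm',(R2.T@(P-P0)[:2]*1000).round(1))
E
python3 m.py
```

```text
score 0.44 (-67, -3) tray shift mm [134.2  13.3]
```

Run:
```python
from h import *
b=cv2.resize(cv2.imread('pics/l.png'),(180,180),interpolation=cv2.INTER_AREA)
a=cv2.imread('pics/s1.png')[110:290,210:390]
g=lambda i:cv2.cvtColor(i,cv2.COLOR_BGR2GRAY)
# row profiles along the casting's near face and top
for r in (104,110,116,122):
    print(r,g(b)[r,40:110:2].tolist());print('   ',g(a)[r,40:110:2].tolist())
```

```text
104 [59, 60, 40, 25, 24, 26, 24, 24, 53, 155, 187, 189, 145, 94, 107, 131, 133, 131, 124, 120, 127, 139, 140, 140, 136, 114, 97, 117, 122, 118, 98, 69, 34, 32, 33]
    [59, 59, 40, 25, 25, 25, 25, 46, 91, 90, 115, 128, 127, 113, 105, 110, 124, 138, 138, 139, 131, 88, 40, 33, 33, 34, 32, 72, 132, 130, 125, 120, 111, 97, 99]
110 [51, 51, 110, 154, 157, 154, 144, 104, 87, 81, 79, 88, 97, 93, 95, 94, 93, 97, 96, 97, 100, 100, 93, 92, 94, 95, 99, 133, 140, 141, 136, 79, 34, 33, 33]
    [50, 49, 63, 74, 73, 72, 83, 100, 94, 95, 96, 97, 98, 96, 94, 96, 104, 94, 93, 94, 96, 79, 38, 32, 33, 33, 49, 123, 140, 142, 142, 142, 144, 147, 148]
116 [49, 52, 103, 151, 189, 167, 85, 74, 73, 72, 92, 106, 102, 106, 106, 104, 114, 132, 137, 137, 123, 106, 105, 104, 101, 103, 85, 73, 72, 72, 71, 58, 50, 49, 46]
    [49, 51, 66, 88, 176, 167, 111, 104, 109, 109, 109, 109, 126, 135, 136, 126, 108, 105, 104, 103, 104, 80, 42, 40, 37, 36, 67, 143, 154, 155, 153, 153, 154, 154, 155]
122 [60, 75, 75, 119, 136, 108, 79, 75, 75, 87, 132, 125, 132, 134, 137, 137, 139, 138, 136, 138, 134, 133, 133, 126, 119, 105, 77, 73, 74, 73, 73, 73, 73, 74, 73]
    [60, 75, 73, 120, 134, 112, 121, 131, 132, 135, 138, 141, 140, 138, 139, 137, 137, 138, 126, 124, 111, 81, 74, 73, 72, 72, 71, 72, 73, 73, 73, 77, 118, 154, 157]
```

Casting features have moved about 10 px (roughly 20 mm), so the push works. I'll continue along the lane.

```bash
python3 -m jog '[{"xyz":[0,-7,0],"spin":0},{"xyz":[0,-14,0],"spin":0},{"xyz":[0,-21,0],"spin":0},{"xyz":[0,-28,0],"spin":0},{"xyz":[0,-35,0],"spin":0}]' | egrep 'force'
python3 -m jog '[{"xyz":[0,-7,0],"spin":0},{"xyz":[0,-14,0],"spin":0},{"xyz":[0,-21,0],"spin":0},{"xyz":[0,-28,0],"spin":0},{"xyz":[0,-35,0],"spin":0}]' | egrep 'force'
python3 -m jog '[{"xyz":[0,-7,0],"spin":0},{"xyz":[0,-14,0],"spin":0},{"xyz":[0,-21,0],"spin":0},{"xyz":[0,-28,0],"spin":0},{"xyz":[0,-28,0],"spin":0}]' | egrep 'force'
python3 -c "
from h import *
go(.031,-.02,.038,-90)"
```

```text
force: [-1.7, -0.9, 0.2]
force: [-2.2, -0.8, 0.7]
force: [0.8, -0.5, 0.4]
t 11.25 tray [ 15.5 -19.8] tip 38.3 yaw -89.99 F [ 0.7 -0.7] 0.4 -> xyz [  0.2 -15.5   0.3] spin 0.0
```

```bash
python3 -m jog '[{"xyz":[0,-3,0],"spin":0},{"xyz":[0,-6,0],"spin":0},{"xyz":[0,-9,0],"spin":0},{"xyz":[0,-12,0],"spin":0},{"xyz":[0,-12,0],"spin":0}]' | egrep 'pos|force'
python3 -m jog '[{"xyz":[0,-1,0],"spin":0},{"xyz":[0,-2,0],"spin":0},{"xyz":[0,-3,0],"spin":0},{"xyz":[0,-3,0],"spin":0}]' | egrep 'pos|force'
python3 -c "
from h import *
go(.031,-.02,.038,-90)"
```

```text
position: [0.6117, 0.1542, 0.0463]
force: [0.5, 0.2, -1.3]
position: [0.6142, 0.1548, 0.0463]
force: [-0.4, 0.0, -0.2]
t 12.00 tray [ 29.3 -19.7] tip 38.3 yaw -89.99 F [-0.4  0.1] -0.2 -> xyz [ 0.3 -1.7  0.3] spin 0.0
```

Step 1 mm at a time until a contact force shows against the pads.

```bash
python3 -m jog '[{"xyz":[0,-1,0],"spin":0},{"xyz":[0,-2,0],"spin":0},{"xyz":[0,-2,0],"spin":0},{"xyz":[0,-2,0],"spin":0}]' | egrep 'pos|force'
python3 -m jog '[{"xyz":[0,-1,0],"spin":0},{"xyz":[0,-2,0],"spin":0},{"xyz":[0,-2,0],"spin":0},{"xyz":[0,-2,0],"spin":0}]' | egrep 'pos|force'
python3 -c "
from h import *
go(.031,-.02,.038,-90)"
```

```text
position: [0.6162, 0.1553, 0.0464]
force: [0.1, 0.9, -1.0]
position: [0.617, 0.1554, 0.0463]
force: [-6.9, -3.2, 4.1]
t 12.67 tray [ 32.2 -19.8] tip 38.3 yaw -89.97 F [-7.5 -1.5] 4.1 -> xyz [0.2 1.2 0.3] spin 0.0
```

A 7.5 N contact showed right at the expected home position. Press a touch more to square it, back off, rise, and retreat for a last look.

```bash
python3 -m jog '[{"xyz":[0,-1,0],"spin":0},{"xyz":[0,-1,0],"spin":0},{"xyz":[0,-1,0],"spin":0}]' | egrep 'pos|force'
python3 -m jog '[{"xyz":[0,2,0],"spin":0},{"xyz":[0,6,0],"spin":0},{"xyz":[0,15,0],"spin":0},{"xyz":[0,30,0],"spin":0},{"xyz":[0,50,0],"spin":0}]' | egrep 'pos|force'
python3 -m jog '[{"xyz":[0,35,0],"spin":0},{"xyz":[0,70,-20],"spin":0},{"xyz":[0,100,-50],"spin":0},{"xyz":[0,130,-90],"spin":0},{"xyz":[0,140,-130],"spin":0}]' | egrep 'pos|force'
python3 -m jog '[{"xyz":[40,0,-20],"spin":0},{"xyz":[80,0,-30],"spin":0},{"xyz":[120,0,-30],"spin":0},{"xyz":[160,0,-30],"spin":0},{"xyz":[200,0,-30],"spin":0}]' | egrep 'pos|force'
python3 -m jog '[{"xyz":[40,0,0],"spin":0},{"xyz":[80,0,0],"spin":0},{"xyz":[80,0,0],"spin":0},{"xyz":[80,0,0],"spin":0}]' | egrep 'pos|force'
python3 -c "
from h import *
a=arm.grab_frame('side')[110:270,170:350,::-1];b=arm.grab_frame('top')[100:260,180:360,::-1]
cv2.imwrite('pics/z.png',np.hstack([cv2.resize(a,(260,231)),cv2.resize(b,(540,480),interpolation=2)[:231*0+480]][1:]+[cv2.copyMakeBorder(cv2.resize(a,(260,231)),0,249,0,0,0)]))"
```

```text
position: [0.617, 0.1554, 0.0463]
force: [-11.7, -4.9, 7.9]
position: [0.5704, 0.1441, 0.0462]
force: [-0.1, 0.4, -0.1]
position: [0.4335, 0.1114, 0.1689]
force: [0.7, 0.4, 0.6]
position: [0.4842, -0.0848, 0.1992]
force: [1.4, -0.2, -0.1]
position: [0.5029, -0.1619, 0.1982]
force: [-0.5, 0.3, -0.0]
```

View pics/z.png

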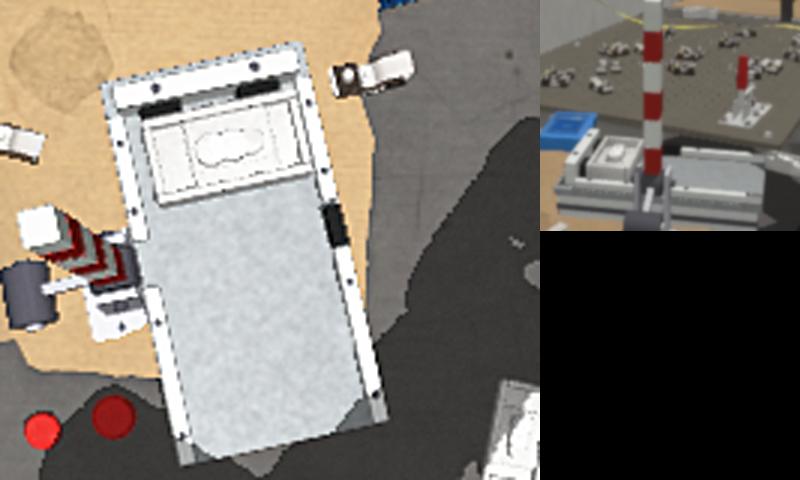

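The casting sits at the pads, with corners at about (142,124), (297,92), (314,176) and (160,206). The bar is upright and the bystanders have not moved. One numeric check before handing in.

Run:
```python
from h import *
C=np.array([ray('top',(180+x/3-.33,100+y/3-.33),.077)[:2] for x,y in [(142,124),(297,92),(314,176),(160,206)]])
T=(C-O)@R2;print(T.round(4),T.mean(0))
for a,b in((0,1),(3,2)):
    e=T[a]-T[b];print(np.arctan2(e[0],e[1]))
```

```text
[[ 0.0981  0.0504]
 [ 0.0976 -0.0599]
 [ 0.037  -0.0586]
 [ 0.0388  0.0499]] [ 0.06787565 -0.00452878]
0.004551606897542299
0.01670543536582305
```

```bash
python3 -c "
from plant import arm
print(arm.state()['clock'],arm.finish_job())"
```

```text
the job is handed in; nothing more can be done
14.6 None
```

I raised the barrier and pushed the casting home against the end stop. The job was handed in at 14.6 s; no verdict was reported.

**What I did**
- **Barrier:** the tool can only point down, so I pushed the counterweight over to the left with closed fingers instead of lifting the bar's free end. The bar swung up to its raised stop and stayed there untouched.
- **Casting:** I pushed it along the lane with two fingers from behind. It came up against the pads with a 7.5 N contact, then about 12 N with no further movement. I then backed the gripper clear.

**Last checks**
- **Position:** the top view puts the casting at x ≈ +68 mm (home is +70) and about 0.005–0.017 rad off square. That is only 3 mm inside the 65 mm limit, with calibration good to about 2 mm. The firm contact where the pads should be supports that it is seated.
- **Barrier and bystanders:** the bar is upright. The bystanders in view look unmoved, by eye only; I did not measure them.

**One disagreement:** in the side view the fingertips stood about 20–25 mm higher than the stated tool pose implies. I found no deck contact at 7 mm below the nominal deck height, so I worked from the images and pushed with the tip at a nominal height of 38 mm, about 61 mm in reality.

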